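# Slide the mezze tray into the counter keeper and lower its hood

## Task

Take the loaded metal tray by its black bar and slide it, nose first, into the open end of the steel tray keeper until its nose has pushed the sprung red stop at the far end fully in; the stop's place differs from day to day, so feel for it and press no harder than about 20 N. Then lower the clear hood gently by its black bar all the way onto its rest. Keep the bowl and the spice jar standing on the tray, and leave the other things on the counter where they are.

Things in the scene. Friction and masses are not known exactly. Their poses are not given: they have to be found in the camera images.
- keeper: Steel tray keeper, fixed, 144 (x) by 185 (y) by 86 mm, hood shut. Origin on the counter, on the channel's centre line; z up. No floor: the tray slides on the counter. Channel along y from the mouth, y = +55, to the end wall, y = -122 mm; 124 mm wide between walls 83 mm high (the -x one clear above 26 mm). A cowl, z 24 to 30 mm, roofs it beyond y = -85 mm.
- keeper_mouth (a point): Middle of the channel's open mouth on the counter (keeper frame x = 0, y = 55 mm). The tray goes in towards the keeper's -y between flared guides (to y = +84 mm, 20 mm high). Inside, 8 mm wide lips along both walls overhang the tray's edges, undersides 10 mm over the counter: it cannot be put in from above.
- stop (a joint): Red sprung stop pad (80 mm wide, z 3 to 20 mm) at the channel's far end, partly under the cowl: 0 at rest, 0.010 m pushed fully in (to the keeper's -y) by the tray's nose, against 0.6 to 2 N; then solid. Where it is mounted is set anew each time, hidden: the resting face lies anywhere from y = -88 to -52 mm of the keeper.
- hood (a joint): Clear flat hood, hinged on top of the keeper's +x wall: 0 rad shut on its rest, 1.57 upright; starts at 1.35 to 1.5, held by hinge friction. Below about 1.2 it falls shut unless held. Plate 148 by 185 mm; a 24 mm deep clear skirt hangs from its edge over the mouth, so the load does not pass under the shut hood.
- hood_bar (a point): Middle of the hood's round black handle bar (12 mm diameter, 110 mm long, parallel to the hinge, y of the keeper), 186 mm from the hinge axis, 34 mm clear of the hood's free edge and in the plane of the hood, on two thin arms at its ends.
- hood_hinge (a point): Point on the hood's hinge axis level with the middle of the bar: in the keeper's frame x = 75, y = -37.5, z = 86 mm. The axis is the keeper's y. At angle q the bar's middle is 186 mm x cos q towards the keeper's -x and 186 mm x sin q above this point.
- tray: Metal tray lying on the counter, plate 120 mm (its x) by 200 mm (its y) by 6 mm thick. Origin at the plate's centre on its underside, z up. Its nose is the edge at y = -100 mm; a 10 mm high fence (top at z = 16 mm) encloses the load from y = -99 to +45 mm, x = +-50 mm. 0.38 kg, the mass varies.
- tray_bar (a point): Middle of the tray's black handle bar: tray frame x = 0, y = +94, z = 45 mm. The bar is 84 mm long along the tray's x, 12 mm thick (its y) and 16 mm high, on two legs at x = +-36 mm. It stays outside the keeper.
- bowl: Small olive-wood bowl, 64 mm across, 42 mm high, standing on the tray near its nose; origin at the centre of its underside.
- spice_jar: Amber spice jar with brass cap, 35 mm across, 64 mm high, standing on the tray beside the bowl; origin at the centre of its underside.
- colander: Bystander: steel colander, 200 mm across, 80 mm high, origin under its centre.
- mortar: Bystander: white ceramic mortar with pestle, 130 mm across, 85 mm high (pestle to 135 mm).
- clip_jar: Bystander: empty glass jar with clip lid, 94 mm across, 132 mm high.
- measuring_cup: Bystander: yellow measuring cup, 76 mm across, 70 mm high, 62 mm handle to its -x.
- oil_bottle: Bystander: green glass bottle, 66 mm across, 220 mm high.
- chickpea_can: Bystander: tin can, 74 mm across, 110 mm high.
Not all that is in view belongs to the job. Of the things that look like the bowl, the smallest one is meant.

How it is judged:
By the outcome, as a careful person would: the job done as asked, in the order asked, and still so for the second after the job is handed in, with the robot touching nothing.
It also fails if it takes over 72 s, if anything falls off the work surface, if the arm or the gripper's body presses on something with over 40 N, if the wrist force passes 120 N, or if a joint passes its speed limit or range.

## Robot

A 6-joint arm with a two-finger parallel gripper is mounted at the origin on the work surface. World frame = base frame: x ahead of the robot, y to its left, z up, the work surface at z = 0. Lengths are in m, angles in rad, forces in N, time in s.
With the tool pointing down it reaches from about 0.225 to 0.725 m from the base axis. Payload 3.1 kg.
Tool frame: the origin (TCP) lies midway between the tips of the shut fingers; the grasp point (between the pads) lies 19 mm behind it; z points along the fingers, y is the line along which they close (so a half turn about z gives the same grasp; the last joint's range is limited). The gripper opens to 85 mm and grips with 20 to 120 N. Pads are 22 mm wide; open, the fingers measure 114 mm over their backs; the gripper's body (76 mm by 85 mm) begins 54 mm behind the grasp point. The pads swing forward as they close: fully open they stand 13 mm farther back than shut.
Start: joints at [-1.376, 0.048, 0.099, 1.622, 0, 1.443], TCP at [0.167, -0.498, 0.231] pointing down, gripper open.
Joint ranges: [-2.91, 2.91], [-0.99, 1.94], [-1.21, 1.42], [-2.12, 2.29], [-1.49, 1.47], [-3.14, 3.14]. Speed limits (rad/s): [2.79, 2.79, 3.14, 3.14, 3.14, 3.14].

## Interface

Orientations are given as a unit quaternion [w, x, y, z].
In Python, from rig import arm gives the robot as it stands.
- The arm moves only by the tool send_rows, never from a script. Its argument "steps" is text: rows parted by semicolons, each of 6 numbers parted by spaces: the shift along the tool's x, y, z each as a share of 0.05 m, from -1 to 1, then the turn, a rotation vector about the tool's x, y, z each as a share of 2 rad, from -1 to 1. In form: tx ty tz wx wy wz; .... A call has exactly 8 rows; each row shifts and turns the commanded pose from where the row before left it, along the tool's axes as they then stand; what a row does not reach is not made up. A row lasts 1/12 s, in which the tool goes at most 41.7 mm and 7.16 degrees, less where a joint would pass 70% of its speed; a pose out of reach is approached as far as the arm can. A call with a number of a shift or a turn outside -1 to 1 is refused whole. A call with a gripper value outside its range is refused whole. "claw" is the closure, from -1 (fully open) to 1 (shut), set as the call begins (left out, the last holds). The fingers move at their own pace and stop on an object; "grip_force" is the grip in N (left out, the last holds). Time passes only in rows, so rows that do not move let the fingers close, or fill a call up. It gives the time, the measured TCP pose, the force, the opening and the grip force at its end, in the units of the state.
- arm.state(): the state, without advancing time (a new reading comes with each control period).
- arm.camera(name): name is "scene" or "top" or "wrist"; returns a dict with "image" (480x640x3 uint8, blue, green, red), "vertical_fov" (degrees; the focal length in pixels is half the picture's height over the tangent of half this angle, whatever the lens; pixels are square), "cx", "cy" (the principal point, pixels), "cam_to_world" (4x4, takes a point from camera to world coordinates). Camera axes: x right, y down, z forward; pixel columns grow to the right and rows downward; lengths in m; the calibration is good to about 2 mm. A picture is of the moment at which its call begins. There is no depth.
- arm.hand_in(): hands the job in; it is judged then, once.
Trained networks look in a picture, given as the dict that the camera call returned (one of the last four; its "shot" number tells which), for a name from the list of things; names that differ only in an ending like _2 or _b are one class to them, and where a whole thing is asked for, a point or a joint stands for the part that bears it (a point fixed in the world has none). Each returns a list of dicts, best first, with "score" (0 to 1); they miss things now and then, are a little off and sometimes report something else, mostly with a low value. They report only what shows in the picture. A call takes as long as a camera call. They do not tell look-alikes from the thing itself.
- arm.regions_of(picture, label): "mask" (480x640 bool, what is visible of it) and "box" ([left, top, right, bottom] in pixels, round what is visible of it).
- arm.tip_of(picture, label): "position" ([column, row] in pixels: a listed point, or the origin of a listed thing).
The state is a dict: "t": time; "joints": joint angles; "joint_vel": joint speeds; "tau": joint torques, N m; "eef_pos": TCP position; "orientation": TCP orientation; "force": force on the tool from outside, world axes, zero at the start; "torque": the same for the moment, N m; "gripper_width": finger opening in m; "grasp_force": force on a finger pad.
Only numpy, scipy, OpenCV 4.12 (cv2) and the standard library are available. Lean on these libraries where they do the work, as an engineer would, in place of code of your own. Each camera call takes 0.05 s, during which the arm holds its last target. There are 200 camera calls.

## Working session

There is one attempt and no reset: what is moved stays moved. The work goes in short steps, Python scripts to look and compute and a tool call to move; the robot and the scene stay as the last step left them, time stands still between calls to the robot, and variables do not carry over. Pictures are saved under pics/ and viewed, at most 11 in all, crops included, and the job is handed in when it is done.

Besides the shell and the picture viewer there is one more tool, called after "Request:" in YAML: its name, and indented under it one key for each argument. send_rows: Moves the arm, as the interface text tells. Shift numbers are shares of 0.05 m and turn numbers shares of 2 rad, none past 1 either way. Its arguments: {"type":"object","properties":{"steps":{"type":"string"},"claw":{"type":"number"},"grip_force":{"type":"number"}},"required":["steps"]}

```bash
mkdir -p pics; cat > h.py <<'E'
import numpy as np, cv2
from rig import arm
from scipy.spatial.transform import Rotation as R
def proj(c,P):
    M=np.linalg.inv(np.array(c["cam_to_world"]));p=(M[:3,:3]@np.atleast_2d(P).T).T+M[:3,3]
    f=240/np.tan(np.radians(c["vertical_fov"])/2)
    return np.c_[f*p[:,0]/p[:,2]+c["cx"],f*p[:,1]/p[:,2]+c["cy"]]
def back(c,px,z):
    M=np.array(c["cam_to_world"]);f=240/np.tan(np.radians(c["vertical_fov"])/2)
    d=M[:3,:3]@np.array([(px[0]-c["cx"])/f,(px[1]-c["cy"])/f,1]);o=M[:3,3]
    return o+d*(z-o[2])/d[2]
E
python3 - <<'E'
from h import *
ims={}
for n in("top","scene"):
    c=arm.camera(n);cv2.imwrite(f"pics/{n}0.png",c["image"])
    print(n,c["vertical_fov"],np.round(c["cam_to_world"],3).tolist())
    for l,z in(("keeper",0),("keeper_mouth",0),("hood_hinge",.086),("hood_bar",.27),("tray",0),("tray_bar",.045),("bowl",.006),("spice_jar",.006)):
        for r in arm.tip_of(c,l)[:4]:
            print(l,round(r["score"],2),np.round(r["position"],1),np.round(back(c,r["position"],z),3))
s=arm.state();print(s["eef_pos"],s["orientation"],s["force"],s["gripper_width"])
E
```

```text
top 52.47360719153596 [[-0.028, -0.995, 0.096, 0.446], [-1.0, 0.028, 0.0, 0.034], [-0.003, -0.096, -0.995, 1.229], [0.0, 0.0, 0.0, 1.0]]
keeper 0.64 [123.4 246.8] [0.546 0.529 0.   ]
keeper 0.47 [186.4 268.9] [0.486 0.369 0.   ]
hood_hinge 0.56 [401.5 192.2] [ 0.651 -0.166  0.086]
hood_bar 0.7 [411.3 185. ] [ 0.632 -0.154  0.27 ]
tray 0.59 [229.  259.1] [0.508 0.262 0.   ]
tray_bar 0.7 [187.7 269.1] [0.484 0.354 0.045]
bowl 0.97 [291.7 320.8] [0.35  0.107 0.006]
bowl 0.66 [251.1 257.6] [0.51  0.205 0.006]
bowl 0.55 [230.9 342.7] [0.301 0.258 0.006]
bowl 0.25 [402.1 190.5] [ 0.669 -0.182  0.006]
spice_jar 0.77 [232.3 246.6] [0.539 0.252 0.006]
scene 56.51596158870977 [[-0.421, 0.457, -0.783, 1.434], [0.907, 0.22, -0.359, 0.435], [0.008, -0.862, -0.507, 0.679], [0.0, 0.0, 0.0, 1.0]]
keeper 0.68 [264.9 263.9] [ 0.595 -0.106  0.   ]
keeper_mouth 0.85 [280.2 267.9] [ 0.593 -0.06   0.   ]
hood_hinge 0.98 [231.3 240.4] [ 0.647 -0.168  0.086]
hood_bar 0.56 [228.9 172.8] [ 0.641 -0.159  0.27 ]
hood_bar 0.35 [387.4 276.8] [0.877 0.298 0.27 ]
tray 0.65 [406.9 282.5] [0.511 0.26  0.   ]
tray_bar 0.81 [446.5 272.2] [0.489 0.348 0.045]
tray_bar 0.36 [227.9 311.4] [ 0.84  -0.049  0.045]
bowl 0.97 [390.7 275.8] [0.509 0.217 0.006]
bowl 0.77 [369.9 236. ] [0.344 0.103 0.006]
bowl 0.67 [426.7 243.7] [0.314 0.264 0.006]
bowl 0.65 [409.9 283.1] [0.519 0.269 0.006]
spice_jar 0.82 [400.1 287.5] [0.547 0.252 0.006]
spice_jar 0.66 [444.4 347.2] [0.705 0.392 0.006]
[ 0.16652266 -0.49788446  0.23133711] [1.25212966e-05 9.87003351e-01 1.60699671e-01 4.41323757e-06] [-0.68890093  0.38153497  0.1286552 ] 0.08507120931667944
```

View pics/top0.png

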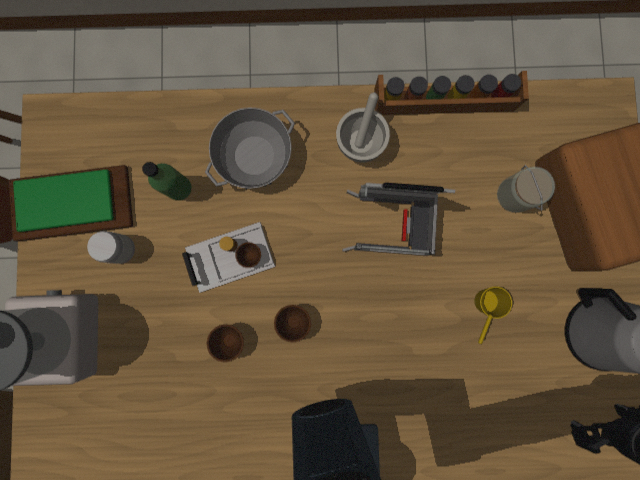

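View pics/scene0.png

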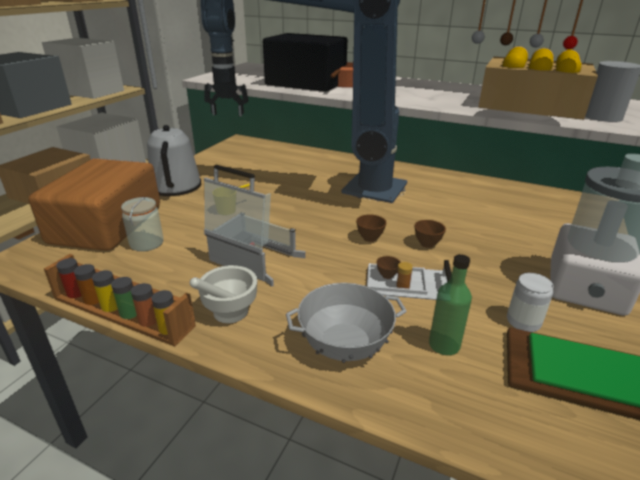

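```bash
python3 - <<'E'
from h import *
a=cv2.imread("pics/top0.png");b=cv2.imread("pics/scene0.png")
A=cv2.resize(a[170:270,340:465],None,fx=5,fy=5,interpolation=2)[:, :625]
B=cv2.resize(a[215:300,175:280],None,fx=5,fy=5,interpolation=2)
cv2.imwrite("pics/k1.png",A);cv2.imwrite("pics/t1.png",B)
cv2.imwrite("pics/s1.png",cv2.resize(b[155:295,190:320],None,fx=4,fy=4,interpolation=2))
E
```

```text
(no output)
```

View pics/k1.png

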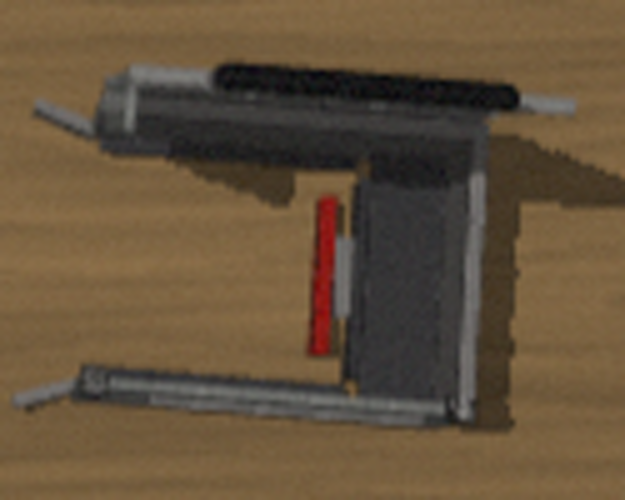

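View pics/s1.png

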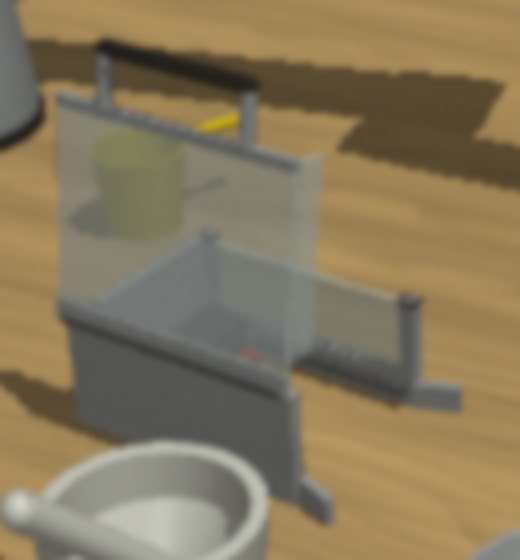

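View pics/t1.png

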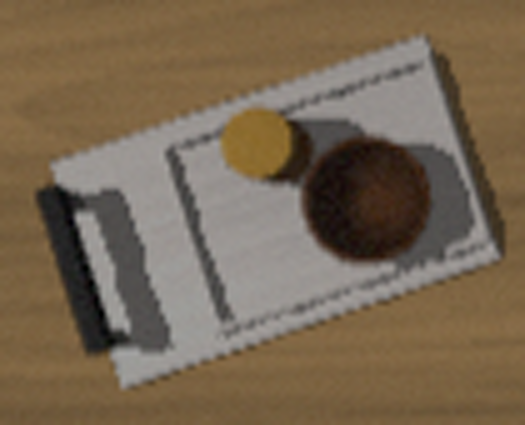

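The top view shows the keeper with its mouth to the left (world +y), the red stop near (403,225) and the hood bar near (413,187). The tray has its bar at (187,269) and its nose to the right, and the small bowl is at (248,255).

```bash
python3 - <<'E'
from h import *
from scipy.optimize import least_squares
cs={n:arm.camera(n) for n in("top","scene")}
def T(x,y,a,P):
    P=np.atleast_2d(P).astype(float);c,s=np.cos(a),np.sin(a)
    return np.c_[x+c*P[:,0]-s*P[:,1],y+s*P[:,0]+c*P[:,1],P[:,2]]
tp=np.array([[50,162],[428,38],[500,258],[122,388]])/5+[175,215]
m=np.array([back(cs["top"],p,.006) for p in tp])
print("tray corners",m.round(3).tolist())
loc=np.array([[.06,.1,.006],[.06,-.1,.006],[-.06,-.1,.006],[-.06,.1,.006]])
f=lambda v:(proj(cs["top"],T(*v,loc))-tp).ravel()
r=least_squares(f,[.51,.26,.24]);print("tray",r.x.round(4),np.round(r.fun,1));print("bar",T(*r.x,[0,.094,.045]))
t=lambda x,y:[340+x/5,170+y/5]
s=lambda x,y:[190+x/4,155+y/4]
top=np.array([t(218,76),t(518,98),t(318,276),t(470,416)])
sc=np.array([s(100,45),s(255,85),s(300,500),s(80,415),s(60,95)])
def g(v):
    x,y,a,q,ys=v
    b=lambda r,yy:[.075-r*np.cos(q),yy,.086+r*np.sin(q)]
    A=T(x,y,a,[b(.186,.0175),b(.186,-.0925),[0,ys,.02],[-.072,-.13,.086]])
    B=T(x,y,a,[b(.186,-.0925),b(.186,.0175),[.072,.055,0],[.072,-.13,0],b(.152,-.13)])
    return np.r_[(proj(cs["top"],A)-top).ravel(),(proj(cs["scene"],B)-sc).ravel()]
r=least_squares(g,[.58,-.12,-.1,1.4,-.07],loss="soft_l1");v=r.x
print("keeper",v.round(4));print(g(v).round(1))
print("mouth",T(*v[:3],[0,.055,0]),"hinge",T(*v[:3],[.075,-.0375,.086]))
E
```

```text
tray corners [[0.54, 0.371, 0.006], [0.597, 0.18, 0.006], [0.485, 0.145, 0.006], [0.426, 0.335, 0.006]]
tray [0.5121 0.2579 0.2981] [-0.  -0.1 -0.1 -0.6  0.3  0.4 -0.2  0.2]
bar [[0.48449433 0.34772228 0.045     ]]
keeper [ 0.5849 -0.1134 -0.0936  1.412  -0.0659]
[ 0.7  0.4 -4.2 -0.4 -0.   0.   0.2  1.   1.1  0.2 -1.1 -0.3  0.2  1.4
 -0.3  1.5 -0.5 -1.8]
mouth [[ 0.59001723 -0.05864384  0.        ]] hinge [[ 0.65604797 -0.15774577  0.086     ]]
```

Request:
send_rows:
  steps: "0 0 -0.4 0 0 -0.06;0 0 0 0 0 -0.06;0 0 0 0 0 -0.06;0 0 0 0 0 -0.06;0 0 0 0 0 -0.06;0 0 0 0 0 -0.06;0 0 0 0 0 -0.06;0 0 0 0 0 -0.06"
  claw: -1

```text
t: 1.67
eef_pos: [0.1665, -0.4979, 0.2513]
orientation: [0.0, 0.799, 0.601, -0.0]
force: [-0.5, 0.3, -0.5]
gripper_width: 0.0851
grasp_force: 0.0
```

```bash
cat >> h.py <<'E'
def down(th,tilt=0): # tool-x heading th, pointing down; tilt about tool x
    return R.from_euler("z",th)*R.from_euler("x",np.pi)*R.from_euler("x",tilt)
def cur():
    s=arm.state();q=s["orientation"];return np.array(s["eef_pos"]),R.from_quat([q[1],q[2],q[3],q[0]])
def plan(p0,r0,p1,r1,n):
    w=(r0.inv()*r1).as_rotvec()/n
    for i in range(n):
        r=r0*R.from_rotvec(w*i)
        print(*np.r_[r.inv().apply((np.array(p1)-p0)/n)/.05,w/2].round(3),end="; " if (i+1)%8 else "\n")
    print("max",np.abs(w).max(),np.linalg.norm(p1-p0)/n)
E
python3 - <<'E'
from h import *
p,r=cur();plan(p,r,np.array([.4845,.3477,.15]),down(.298+np.pi),24)
E
```

```text
0.751 0.058 0.084 -0.0 0.0 -0.045; 0.742 0.125 0.084 -0.0 0.0 -0.045; 0.728 0.191 0.084 -0.0 0.0 -0.045; 0.708 0.256 0.084 -0.0 0.0 -0.045; 0.682 0.318 0.084 -0.0 0.0 -0.045; 0.651 0.378 0.084 -0.0 0.0 -0.045; 0.615 0.435 0.084 -0.0 0.0 -0.045; 0.573 0.488 0.084 -0.0 0.0 -0.045
0.527 0.537 0.084 -0.0 0.0 -0.045; 0.477 0.582 0.084 -0.0 0.0 -0.045; 0.423 0.623 0.084 -0.0 0.0 -0.045; 0.366 0.658 0.084 -0.0 0.0 -0.045; 0.305 0.688 0.084 -0.0 0.0 -0.045; 0.243 0.713 0.084 -0.0 0.0 -0.045; 0.178 0.732 0.084 -0.0 0.0 -0.045; 0.112 0.745 0.084 -0.0 0.0 -0.045
0.045 0.752 0.084 -0.0 0.0 -0.045; -0.023 0.753 0.084 -0.0 0.0 -0.045; -0.09 0.747 0.084 -0.0 0.0 -0.045; -0.157 0.736 0.084 -0.0 0.0 -0.045; -0.222 0.719 0.084 -0.0 0.0 -0.045; -0.285 0.697 0.084 -0.0 0.0 -0.045; -0.347 0.668 0.084 -0.0 0.0 -0.045; -0.405 0.635 0.084 -0.0 0.0 -0.045
max 0.08962153776885495 0.037878455784128004
```

Request:
send_rows:
  steps: "0.75 0.06 0 0 0 -0.045;0.74 0.13 0 0 0 -0.045;0.73 0.19 0 0 0 -0.045;0.71 0.26 0 0 0 -0.045;0.68 0.32 0 0 0 -0.045;0.65 0.38 0 0 0 -0.045;0.61 0.44 0 0 0 -0.045;0.57 0.49 0 0 0 -0.045"

```text
t: 2.33
eef_pos: [0.2752, -0.2154, 0.2515]
orientation: [0.001, 0.538, 0.843, -0.0]
force: [0.8, 0.0, -0.3]
gripper_width: 0.0853
grasp_force: 0.0
```

Request:
send_rows:
  steps: "0.53 0.54 0 0 0 -0.045;0.48 0.58 0 0 0 -0.045;0.42 0.62 0 0 0 -0.045;0.37 0.66 0 0 0 -0.045;0.31 0.69 0 0 0 -0.045;0.24 0.71 0 0 0 -0.045;0.18 0.73 0 0 0 -0.045;0.11 0.75 0 0 0 -0.045"

```text
t: 3.0
eef_pos: [0.3815, 0.0673, 0.2517]
orientation: [0.001, 0.205, 0.979, 0.0]
force: [0.7, -0.2, 0.1]
gripper_width: 0.0855
grasp_force: 0.0
```

Request:
send_rows:
  steps: "0.05 0.75 0.2 0 0 -0.045;-0.02 0.75 0.2 0 0 -0.045;-0.09 0.75 0.2 0 0 -0.045;-0.16 0.74 0.2 0 0 -0.045;-0.22 0.72 0.2 0 0 -0.045;-0.29 0.7 0.2 0 0 -0.045;-0.35 0.67 0.2 0 0 -0.045;-0.4 0.5 0.2 0 0 -0.045"

```text
t: 3.67
eef_pos: [0.488, 0.344, 0.1706]
orientation: [0.0, -0.153, 0.988, 0.0]
force: [0.6, 0.5, 0.9]
gripper_width: 0.0854
grasp_force: 0.0
```

```bash
python3 - <<'E'
from h import *
c=arm.camera("wrist");cv2.imwrite("pics/w1.png",c["image"])
for l,z in(("tray_bar",.045),("tray",0)):
    for r in arm.tip_of(c,l)[:2]: print(l,r["score"],r["position"],back(c,r["position"],z))
for r in arm.regions_of(c,"tray_bar")[:1]: print(r["box"])
p,r=cur();print(p);plan(p,r,np.array([.4845,.3477,.15]),down(.298+np.pi),8);print(arm.state()["joints"])
E
```

```text
tray_bar 0.95 [333.1, 224.9] [0.48339868 0.35203032 0.045     ]
tray 0.62 [211.1, 211.1] [0.51224124 0.25970584 0.        ]
[65.2, 131.4, 342.3, 286.5]
[0.48735064 0.34129578 0.16976333]
0.002 0.017 0.049 -0.0 -0.0 0.0; 0.002 0.017 0.049 -0.0 -0.0 0.0; 0.002 0.017 0.049 -0.0 -0.0 0.0; 0.002 0.017 0.049 -0.0 -0.0 0.0; 0.002 0.017 0.049 -0.0 -0.0 0.0; 0.002 0.017 0.049 -0.0 -0.0 0.0; 0.002 0.017 0.049 -0.0 -0.0 0.0; 0.002 0.017 0.049 -0.0 -0.0 0.0
max 0.0004535898539751044 0.0026212155743737487
[ 4.98488464e-01  2.29390005e-01  1.77694787e-01  1.52252654e+00
 -4.42102907e-04  1.96860499e-01]
```

View pics/w1.png

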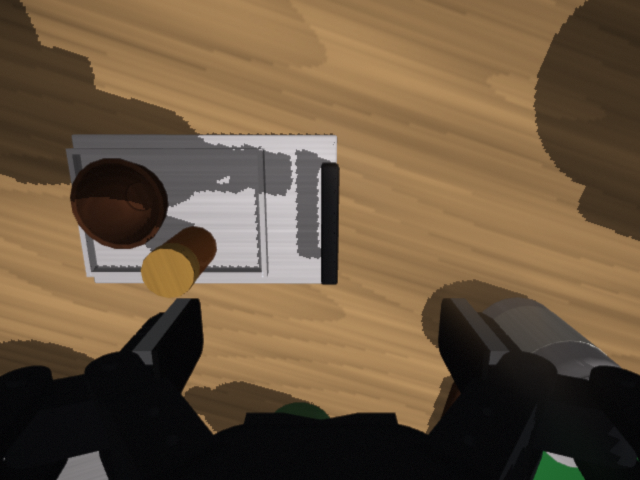

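The wrist view shows the tray square to the gripper, with the black bar centred near column 330, row 224. The bowl is at (118,203) and the jar at (170,272).

Request:
send_rows:
  steps: "0 0.06 0.36 0 0 0;0 0.06 0.36 0 0 0;0 0.06 0.36 0 0 0;0 0 0.36 0 0 0;0 0 0.36 0 0 0;0 0 0.36 0 0 0;0 0 0.36 0 0 0;0 0 0.33 0 0 0"
  claw: -0.2

```text
t: 4.53
eef_pos: [0.4857, 0.3485, 0.0299]
orientation: [0.001, -0.149, 0.989, 0.0]
force: [-0.2, -0.1, -0.2]
gripper_width: 0.0512
grasp_force: 0.0
```

Request:
send_rows:
  steps: "0 0 0 0 0 0;0 0 0 0 0 0;0 0 0 0 0 0;0 0 0 0 0 0;0 0 0 0 0 0;0 0 0 0 0 0;0 0 0 0 0 0;0 0 0 0 0 0"
  claw: 0.4
  grip_force: 40

```text
t: 5.2
eef_pos: [0.4856, 0.35, 0.0292]
orientation: [0.0, -0.15, 0.989, 0.0]
force: [-0.3, -0.8, 0.2]
gripper_width: 0.0258
grasp_force: 0.0
```

Request:
send_rows:
  steps: "0 0 0 0 0 0;0 0 0 0 0 0;0 0 0 0 0 0;0 0 0 0 0 0;0 0 0 0 0 0;0 0 0 0 0 0;0 0 0 0 0 0;0 0 0 0 0 0"
  claw: 1
  grip_force: 40

```text
t: 5.87
eef_pos: [0.4856, 0.3498, 0.029]
orientation: [0.0, -0.15, 0.989, -0.0]
force: [0.7, -1.1, 1.2]
gripper_width: 0.0113
grasp_force: 39.9
```

```bash
python3 - <<'E'
from h import *
c=arm.camera("top");w=arm.camera("wrist");s=arm.camera("scene")
for n,k in(("top",c),("scene",s)):
  for l,z in(("colander",0),("bowl",.006),("tray",0),("tray_bar",.045)):
    for r in arm.tip_of(k,l)[:1]: print(n,l,r["score"],back(k,r["position"],z).round(4))
  for r in arm.regions_of(k,"colander")[:1]: print(r["score"],r["box"],back(k,[(r["box"][0]+r["box"][2])/2,r["box"][3]],.06).round(3))
for l,z in(("tray_bar",.045),("tray",0)):
    for r in arm.tip_of(w,l)[:1]: print("w",l,r["score"],r["position"],back(w,r["position"],z).round(4))
cv2.imwrite("pics/w2.png",w["image"])
p,r=cur();print(p,r.as_matrix().round(3).tolist())
th=np.arctan2(r.as_matrix()[1,0],r.as_matrix()[0,0]);print("yaw",th-np.pi+2*np.pi)
E
```

```text
top colander 0.81 [0.771  0.1921 0.    ]
top bowl 0.97 [0.3449 0.1058 0.006 ]
top tray 0.69 [0.5093 0.2667 0.    ]
top tray_bar 0.76 [0.4844 0.3541 0.045 ]
0.74 [205.4, 110.6, 294.6, 191.7] [0.667 0.198 0.06 ]
scene colander 0.76 [0.7772 0.2038 0.    ]
scene bowl 0.95 [0.3124 0.2604 0.006 ]
scene tray 0.69 [0.5074 0.2614 0.    ]
0.81 [287.7, 283.9, 404.8, 363.9] [0.883 0.241 0.06 ]
w tray_bar 0.79 [318.5, 320.8] [0.484  0.3488 0.045 ]
w tray 0.92 [118.3, 274.5] [0.5113 0.2605 0.    ]
[0.48558279 0.34973659 0.02897499] [[-0.955, -0.297, 0.0], [-0.297, 0.955, -0.0], [-0.0, -0.0, -1.0]]
yaw 0.3010820404978496
```

View pics/w2.png

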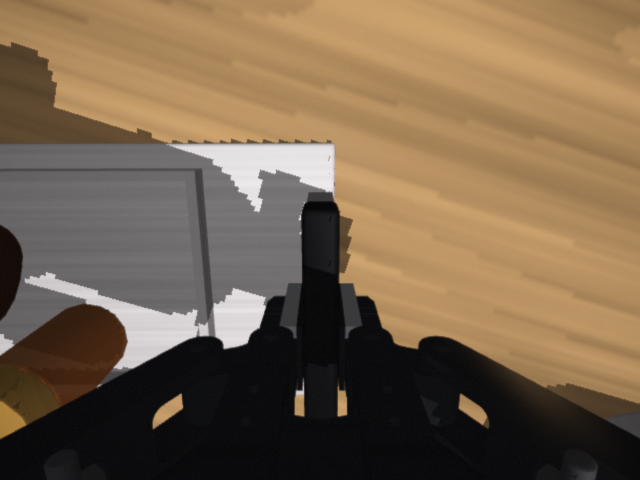

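The wrist view shows the bar clamped between the pads, with the tray's -x rear corner at (334,143).

```bash
cat >> h.py <<'E'
def T(x,y,a,P):
    P=np.atleast_2d(P).astype(float);c,s=np.cos(a),np.sin(a)
    return np.c_[x+c*P[:,0]-s*P[:,1],y+s*P[:,0]+c*P[:,1],P[:,2]]
K=[.5849,-.1134,-.0936]
E
python3 - <<'E'
from h import *
w=arm.camera("wrist")
p,r=cur()
for px in((334,143),(150,143)): print(r.inv().apply(back(w,px,.006)-p).round(4), "tool frame; expect |x|=60")
# target: tray yaw K, TCP at keeper frame (0+off, .088+.1+.094)
th=K[2]+np.pi
P1=T(*K,[0,.088+.194,.029])[0]
print(P1)
plan(p,r,P1,down(th),16)
E
```

```text
[0.0612 0.0057 0.023 ] tool frame; expect |x|=60
[ 0.0611 -0.0691  0.023 ] tool frame; expect |x|=60
[0.61125668 0.16736561 0.029     ]
-0.082 -0.264 0.0 -0.0 0.0 0.012; -0.089 -0.262 0.0 -0.0 0.0 0.012; -0.095 -0.26 0.0 -0.0 0.0 0.012; -0.102 -0.258 0.0 -0.0 0.0 0.012; -0.108 -0.255 0.0 -0.0 0.0 0.012; -0.114 -0.252 0.0 -0.0 0.0 0.012; -0.121 -0.249 0.0 -0.0 0.0 0.012; -0.127 -0.246 0.0 -0.0 0.0 0.012
-0.133 -0.243 0.0 -0.0 0.0 0.012; -0.139 -0.24 0.0 -0.0 0.0 0.012; -0.144 -0.236 0.0 -0.0 0.0 0.012; -0.15 -0.233 0.0 -0.0 0.0 0.012; -0.156 -0.229 0.0 -0.0 0.0 0.012; -0.162 -0.225 0.0 -0.0 0.0 0.012; -0.167 -0.221 0.0 -0.0 0.0 0.012; -0.172 -0.217 -0.0 -0.0 0.0 0.012
max 0.02466858781458539 0.013844327125946253
```

Request:
send_rows:
  steps: "-0.03 -0.09 0 0 0 0.004;-0.05 -0.17 0 0 0 0.008;-0.06 -0.17 0 0 0 0.008;-0.06 -0.17 0 0 0 0.008;-0.06 -0.17 0 0 0 0.008;-0.07 -0.17 0 0 0 0.008;-0.07 -0.17 0 0 0 0.008;-0.07 -0.17 0 0 0 0.008"

```text
t: 7.33
eef_pos: [0.523, 0.2954, 0.029]
orientation: [-0.001, -0.091, 0.996, 0.003]
force: [-2.5, 5.1, 2.9]
gripper_width: 0.0114
grasp_force: 40.1
```

Request:
send_rows:
  steps: "-0.08 -0.17 0 0 0 0.008;-0.08 -0.17 0 0 0 0.008;-0.08 -0.16 0 0 0 0.008;-0.08 -0.16 0 0 0 0.008;-0.09 -0.16 0 0 0 0.008;-0.09 -0.16 0 0 0 0.008;-0.09 -0.16 0 0 0 0.008;-0.1 -0.16 0 0 0 0.008"

```text
t: 8.0
eef_pos: [0.5652, 0.2353, 0.029]
orientation: [-0.001, -0.027, 1.0, 0.003]
force: [-2.4, 5.9, 4.0]
gripper_width: 0.0112
grasp_force: 40.2
```

```bash
python3 - <<'E'
from h import *
p,r=cur();print(arm.state()["force"],p)
P1=T(*K,[0.001,.290,.029])[0]
plan(p,r,P1,down(K[2]+np.pi),8)
E
```

```text
[-2.41932551  5.93279479  3.95425629] [0.56519133 0.23534351 0.02895116]
-0.111 -0.156 -0.001 0.0 -0.0 0.009; -0.114 -0.154 -0.001 0.0 -0.0 0.009; -0.117 -0.152 -0.001 0.0 -0.0 0.009; -0.12 -0.15 -0.001 0.0 -0.0 0.009; -0.123 -0.148 -0.001 0.0 -0.0 0.009; -0.125 -0.146 -0.001 0.0 -0.0 0.009; -0.128 -0.143 -0.0 0.0 -0.0 0.009; -0.13 -0.141 -0.0 0.0 -0.0 0.009
max 0.018340356039119664 0.009600170443720217
```

Request:
send_rows:
  steps: "-0.11 -0.16 0 0 0 0.009;-0.11 -0.15 0 0 0 0.009;-0.12 -0.15 0 0 0 0.009;-0.12 -0.15 0 0 0 0.009;-0.12 -0.15 0 0 0 0.009;-0.12 -0.15 0 0 0 0.009;-0.13 -0.14 0 0 0 0.009;-0.13 -0.12 0 0 0 0.009"

```text
t: 8.67
eef_pos: [0.6125, 0.1763, 0.029]
orientation: [-0.002, 0.046, 0.999, 0.003]
force: [-3.7, 5.4, 4.8]
gripper_width: 0.0114
grasp_force: 40.4
```

```bash
python3 - <<'E'
from h import *
p,r=cur();print(arm.state()["force"],p,r.as_matrix().round(3)[:2].tolist())
c=arm.camera("top");w=arm.camera("wrist")
t=cv2.resize(c["image"][165:275,280:450],None,fx=4.6,fy=4.6,interpolation=2)
cv2.imwrite("pics/a1.png",t)
cv2.imwrite("pics/w3.png",w["image"])
E
```

```text
[-3.66216815  5.42152938  4.75561732] [0.61250775 0.17633943 0.02897257] [[-0.996, 0.091, -0.003], [0.091, 0.996, 0.005]]
```

View pics/a1.png

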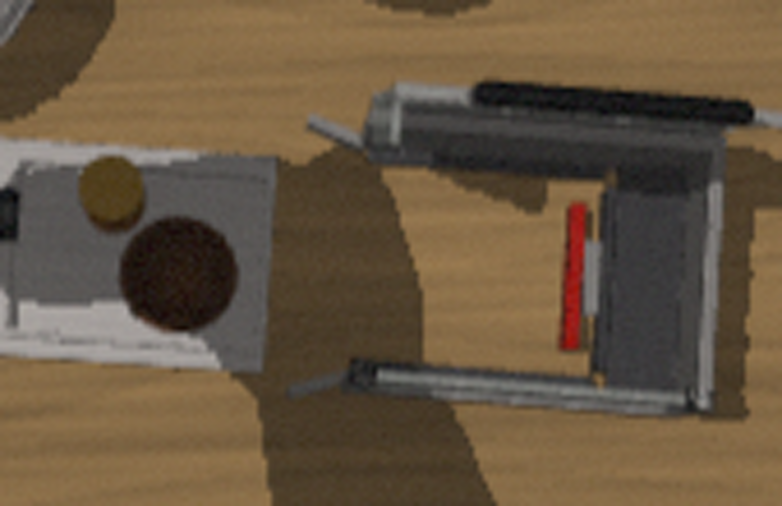

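The nose edge runs from (277,157) to (263,372) in the crop, and the pad centre is near (573,277). The tray looks a few mm too far toward -x, so I'll check this numerically.

```bash
python3 - <<'E'
from h import *
c=arm.camera("top");s=arm.camera("scene");w=arm.camera("wrist")
def kf(P): d=np.array(P[:2])-K[:2];ca,sa=np.cos(K[2]),np.sin(K[2]);return (np.array([ca*d[0]+sa*d[1],-sa*d[0]+ca*d[1]])*1e3).round(1)
f=lambda x,y:(280+x/4.6,165+y/4.6)
for n,px,z in(("nose+",(277,157),.006),("nose-",(263,372),.006),("guide+",(308,122),.02),("guide-",(290,390),.02),("rootmouth-",(350,378),.02),("pad+",(577,203),.02),("pad-",(570,350),.02),("endwall corner",(705,410),.083)):
    print(n,kf(back(c,f(*px),z)))
for n,k in(("top",c),("scene",s)):
    I=k["image"].astype(int);m=(I[...,2]>110)&(I[...,1]<50)&(I[...,0]<50)
    m=m.astype(np.uint8);N,L,st,ce=cv2.connectedComponentsWithStats(m)
    for i in range(1,N):
        if st[i,4]>15: print(n,st[i],kf(back(k,ce[i],.018)))
print("tcp",kf(cur()[0]))
for k in(c,s,w):
  for l,z in(("tray",0),("tray_bar",.045),("keeper_mouth",0),("keeper",0),("hood_hinge",.086)):
    for r in arm.tip_of(k,l)[:1]: print(l,round(r["score"],2),kf(back(k,r["position"],z)))
cv2.imwrite("pics/b1.png",cv2.resize(s["image"][200:300,220:420],None,fx=4,fy=4,interpolation=2))
E
```

```text
nose+ [58.  95.6]
nose- [-61.3  96. ]
guide+ [76.  80.4]
guide- [-71.1  81.3]
rootmouth- [-62.5  49.3]
pad+ [ 40.9 -68.5]
pad- [-39.6 -68.6]
endwall corner [ -71.7 -128.4]
top [403 210   4  31  93] [  1.4 -68.3]
tcp [  2.1 289.4]
tray 0.61 [  0.8 194.6]
tray_bar 0.97 [  1.1 296.1]
keeper_mouth 0.19 [-173.  -288.5]
hood_hinge 0.81 [ 78.1 -50.3]
tray 0.96 [ -8.8 198.2]
tray_bar 0.76 [  8.2 298.3]
keeper_mouth 0.57 [ 0.5 45.4]
keeper 0.6 [3.2 0.6]
hood_hinge 0.72 [ 72.2 -46.3]
tray 0.67 [  0.7 195.5]
tray_bar 0.79 [-1.000e-01  2.897e+02]
```

View pics/b1.png

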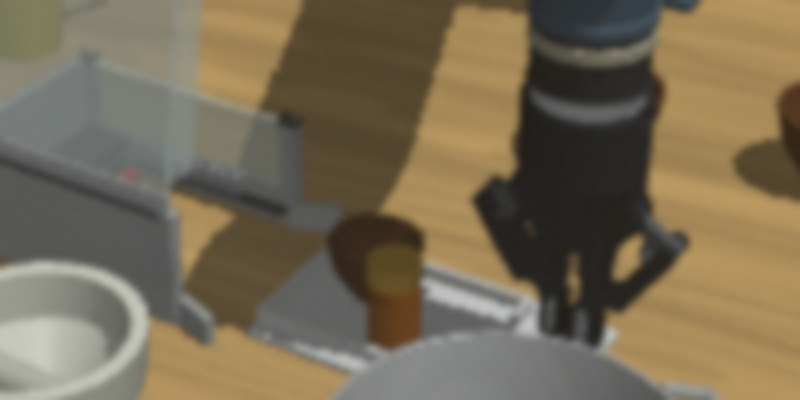

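Request:
send_rows:
  steps: "-0.025 -0.08 0 0 0 0;-0.025 -0.1 0 0 0 0;0 -0.1 0 0 0 0;0 -0.1 0 0 0 0;0 -0.1 0 0 0 0;0 -0.1 0 0 0 0;0 -0.1 0 0 0 0;0 -0.1 0 0 0 0"

```text
t: 10.33
eef_pos: [0.6129, 0.1366, 0.029]
orientation: [0.0, 0.044, 0.999, 0.002]
force: [1.0, 5.7, 3.8]
gripper_width: 0.0114
grasp_force: 40.2
```

```bash
cat >> h.py <<'E'
def kf(P): d=np.array(P[:2])-K[:2];ca,sa=np.cos(K[2]),np.sin(K[2]);return (np.array([ca*d[0]+sa*d[1],-sa*d[0]+ca*d[1]])*1e3).round(1)
def rep():
    s=arm.state();p,r=cur();ca,sa=np.cos(K[2]),np.sin(K[2]);f=s["force"]
    m=r.as_matrix();print("t",s["t"],"tcp",kf(p),round(p[2],4),"yaw err",round((np.arctan2(m[1,0],m[0,0])-np.pi-K[2]+np.pi)%(2*np.pi)-np.pi,4),"Fk",np.round([ca*f[0]+sa*f[1],-sa*f[0]+ca*f[1],f[2]],1),"M",np.round(s["torque"],2))
E
python3 -c "
from h import *
rep()
c=arm.camera('top')
cv2.imwrite('pics/a2.png',cv2.resize(c['image'][180:265,280:420],None,fx=5.5,fy=5.5,interpolation=2))"
```

```text
t 10.3333 tcp [  4.5 251.6] 0.029 yaw err 0.005 Fk [0.5 5.8 3.8] M [ 1.06 -0.11  0.04]
```

Request:
send_rows:
  steps: "0 -0.1 0 0 0 0;0 -0.1 0 0 0 0;0 -0.1 0 0 0 0;0 -0.1 0 0 0 0;0 -0.1 0 0 0 0;0 -0.1 0 0 0 0;0 -0.1 0 0 0 0;0 -0.1 0 0 0 0"

```text
t: 11.05
eef_pos: [0.6092, 0.0968, 0.029]
orientation: [0.0, 0.044, 0.999, 0.002]
force: [0.5, 6.1, 4.2]
gripper_width: 0.0117
grasp_force: 40.3
```

```bash
python3 -c "
from h import *
rep()"
```

```text
t 11.05 tcp [  4.5 211.6] 0.029 yaw err 0.0047 Fk [-0.1  6.2  4.2] M [ 1.19 -0.08 -0.02]
```

Request:
send_rows:
  steps: "0 -0.1 0 0 0 0;0 -0.1 0 0 0 0;0 -0.1 0 0 0 0;0 -0.1 0 0 0 0;0 -0.1 0 0 0 0;0 -0.1 0 0 0 0;0 -0.1 0 0 0 0;0 -0.1 0 0 0 0"

```text
t: 11.72
eef_pos: [0.6055, 0.0571, 0.029]
orientation: [0.0, 0.044, 0.999, 0.002]
force: [-0.2, 6.3, 4.3]
gripper_width: 0.0113
grasp_force: 40.3
```

Request:
send_rows:
  steps: "0 -0.07 0 0 0 0;0 -0.07 0 0 0 0;0 -0.07 0 0 0 0;0 -0.07 0 0 0 0;0 -0.07 0 0 0 0;0 -0.07 0 0 0 0;0 -0.03 0 0 0 0;0 0 0 0 0 0"

```text
t: 12.38
eef_pos: [0.6033, 0.0344, 0.029]
orientation: [-0.0, 0.045, 0.999, 0.001]
force: [-0.3, 6.1, 4.3]
gripper_width: 0.0111
grasp_force: 40.4
```

```bash
python3 -c "
from h import *
rep()
c=arm.camera('top')
I=c['image'].astype(int);m=(I[...,2]>110)&(I[...,1]<50)&(I[...,0]<50)
print(cv2.connectedComponentsWithStats(m.astype(np.uint8))[2][1:])
cv2.imwrite('pics/a3.png',cv2.resize(c['image'][180:265,330:445],None,fx=6,fy=6,interpolation=2))"
```

```text
t 12.3833 tcp [  4.5 148.9] 0.029 yaw err 0.0041 Fk [-0.9  6.1  4.3] M [ 1.05  0.01 -0.08]
[]
```

View pics/a3.png

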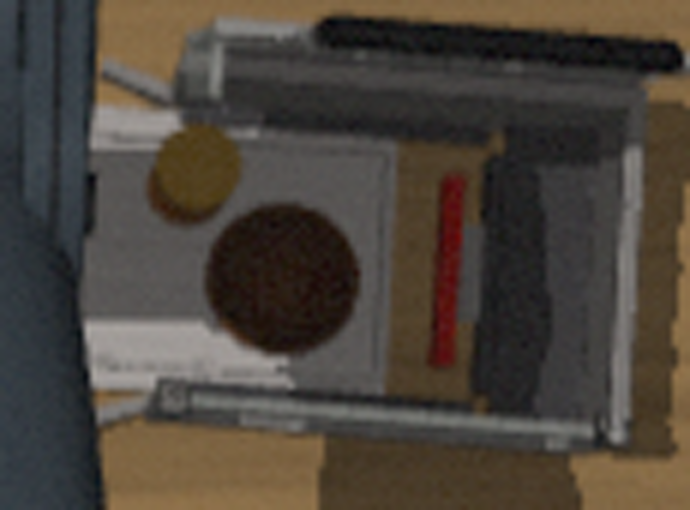

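The nose edge is near column 393 and the pad's face near 437, so the gap is about 18 mm. The load is standing.

Request:
send_rows:
  steps: "0 -0.06 0 0 0 0;0 -0.06 0 0 0 0;0 -0.06 0 0 0 0;0 -0.06 0 0 0 0;0 -0.06 0 0 0 0;0 -0.04 0 0 0 0;0 -0.02 0 0 0 0;0 -0.02 0 0 0 0"

```text
t: 13.1
eef_pos: [0.6015, 0.0162, 0.029]
orientation: [-0.0, 0.045, 0.999, 0.002]
force: [0.5, 8.4, 5.4]
gripper_width: 0.0111
grasp_force: 40.4
```

Request:
send_rows:
  steps: "0 -0.02 0 0 0 0;0 -0.02 0 0 0 0;0 -0.02 0 0 0 0;0 -0.02 0 0 0 0;0 -0.02 0 0 0 0;0 -0.02 0 0 0 0;0 0 0 0 0 0;0 0 0 0 0 0"

```text
t: 13.77
eef_pos: [0.601, 0.0107, 0.0289]
orientation: [-0.0, 0.044, 0.999, 0.002]
force: [0.5, 8.5, 5.5]
gripper_width: 0.0112
grasp_force: 40.4
```

```bash
python3 -c "
from h import *
rep()"
```

```text
t 13.7667 tcp [  4.4 125. ] 0.0289 yaw err 0.0047 Fk [-0.3  8.5  5.5] M [ 1.47 -0.06 -0.17]
```

Request:
send_rows:
  steps: "0 -0.01 0 0 0 0;0 -0.01 0 0 0 0;0 -0.01 0 0 0 0;0 -0.01 0 0 0 0;0 -0.01 0 0 0 0;0 0 0 0 0 0;0 0 0 0 0 0;0 0 0 0 0 0"

```text
t: 14.43
eef_pos: [0.6008, 0.0085, 0.029]
orientation: [-0.0, 0.044, 0.999, 0.003]
force: [0.4, 8.8, 5.0]
gripper_width: 0.011
grasp_force: 40.4
```

```bash
python3 -c "
from h import *
rep()"
```

```text
t 14.4333 tcp [  4.4 122.8] 0.029 yaw err 0.0049 Fk [-0.4  8.8  5. ] M [ 1.59 -0.08 -0.17]
```

Request:
send_rows:
  steps: "0 -0.01 0 0 0 0;0 -0.01 0 0 0 0;0 -0.01 0 0 0 0;0 -0.01 0 0 0 0;0 0 0 0 0 0;0 0 0 0 0 0;0 0 0 0 0 0;0 0 0 0 0 0"

```text
t: 15.1
eef_pos: [0.6006, 0.0066, 0.029]
orientation: [-0.0, 0.044, 0.999, 0.003]
force: [0.3, 8.8, 5.1]
gripper_width: 0.0112
grasp_force: 40.4
```

Request:
send_rows:
  steps: "0 -0.01 0 0 0 0;0 -0.01 0 0 0 0;0 -0.01 0 0 0 0;0 0 0 0 0 0;0 0 0 0 0 0;0 0 0 0 0 0;0 0 0 0 0 0;0 0 0 0 0 0"

```text
t: 15.77
eef_pos: [0.6006, 0.0059, 0.029]
orientation: [-0.0, 0.044, 0.999, 0.003]
force: [0.7, 10.1, 5.0]
gripper_width: 0.0111
grasp_force: 40.4
```

Request:
send_rows:
  steps: "0 -0.01 0 0 0 0;0 -0.01 0 0 0 0;0 0 0 0 0 0;0 0 0 0 0 0;0 0 0 0 0 0;0 0 0 0 0 0;0 0 0 0 0 0;0 0 0 0 0 0"

```text
t: 16.43
eef_pos: [0.6006, 0.0058, 0.029]
orientation: [0.0, 0.044, 0.999, 0.004]
force: [0.4, 12.5, 5.2]
gripper_width: 0.0115
grasp_force: 40.5
```

Request:
send_rows:
  steps: "0 -0.01 0 0 0 0;0 -0.01 0 0 0 0;0 0 0 0 0 0;0 0 0 0 0 0;0 0 0 0 0 0;0 0 0 0 0 0;0 0 0 0 0 0;0 0 0 0 0 0"

```text
t: 17.1
eef_pos: [0.6006, 0.0056, 0.029]
orientation: [0.0, 0.044, 0.999, 0.005]
force: [1.1, 13.7, 3.8]
gripper_width: 0.0114
grasp_force: 40.5
```

Request:
send_rows:
  steps: "0 0.01 0 0 0 0;0 0.01 0 0 0 0;0 0 0 0 0 0;0 0 0 0 0 0;0 0 0 0 0 0;0 0 0 0 0 0;0 0 0 0 0 0;0 0 0 0 0 0"

```text
t: 17.77
eef_pos: [0.6006, 0.0056, 0.0289]
orientation: [0.0, 0.044, 0.999, 0.004]
force: [0.2, 11.6, 4.7]
gripper_width: 0.0116
grasp_force: 40.5
```

```bash
python3 -c "
from h import *
rep()
c=arm.camera('wrist')
for r in arm.tip_of(c,'tray_bar')[:1]: print(kf(back(c,r['position'],.045)))
"
```

```text
t 17.7667 tcp [  4.5 119.9] 0.0289 yaw err 0.0057 Fk [-0.9 11.6  4.7] M [ 2.17 -0.16 -0.23]
[  2.1 120.8]
```

Request:
send_rows:
  steps: "0 0 0 0 0 0;0 0 0 0 0 0;0 0 0 0 0 0;0 0 0 0 0 0;0 0 0 0 0 0;0 0 0 0 0 0;0 0 0 0 0 0;0 0 0 0 0 0"
  claw: 0.4
  grip_force: 20

```text
t: 18.53
eef_pos: [0.6005, 0.001, 0.0288]
orientation: [-0.0, 0.046, 0.999, -0.0]
force: [0.7, -1.0, -0.8]
gripper_width: 0.0254
grasp_force: 0.0
```

```bash
python3 -c "
from h import *
rep()
c=arm.camera('wrist')
for r in arm.tip_of(c,'tray_bar')[:1]: print(kf(back(c,r['position'],.045)))
"
```

```text
t 18.5333 tcp [  4.9 115.3] 0.0288 yaw err 0.0025 Fk [ 0.8 -1.  -0.8] M [ 0.01 -0.04 -0.02]
[  1.8 120.5]
```

Request:
send_rows:
  steps: "0 0.08 0 0 0 0;0 0 -0.3 0 0 0;0 0 -0.6 0 0 0;0 0 -0.8 0 0 0;0 0 -0.8 0 0 0;0 0 -0.8 0 0 0;0 0 -0.8 0 0 0;0 0 -0.8 0 0 0"

```text
t: 19.3
eef_pos: [0.6006, 0.0056, 0.276]
orientation: [0.0, 0.045, 0.999, 0.0]
force: [0.6, 0.3, 0.9]
gripper_width: 0.0262
grasp_force: 0.0
```

Request:
send_rows:
  steps: "0 0 -0.5 0 0 0.06;0 0 -0.5 0 0 0.06;0 0 0 0 0 0.06;0 0 0 0 0 0.06;0 0 0 0 0 0.06;0 0 0 0 0 0.06;0 0 0 0 0 0.06;0 0 0 0 0 0.06"
  claw: -0.4

```text
t: 19.97
eef_pos: [0.601, 0.0056, 0.3239]
orientation: [0.0, 0.504, 0.864, 0.0]
force: [-0.0, 0.6, -0.1]
gripper_width: 0.0597
grasp_force: 0.0
```

```bash
python3 - <<'E'
from h import *
rep();print(np.round(arm.state()["joints"],2))
c=arm.camera("top");s=arm.camera("scene");w=arm.camera("wrist")
for n,k in(("top",c),("scene",s),("wrist",w)):
  for l,z in(("hood_bar",.27),("tray_bar",.045),("tray",0)):
    for r in arm.tip_of(k,l)[:1]: print(n,l,round(r["score"],2),kf(back(k,r["position"],z)))
  for r in arm.regions_of(k,"stop")[:1]: print("stop",r["score"],r["box"],kf(back(k,[(r["box"][0]+r["box"][2])/2,(r["box"][1]+r["box"][3])/2],.018)))
for k in(c,):
    I=k["image"].astype(int);m=(I[...,2]>80)&(I[...,1]<45)&(I[...,0]<45)
    print(cv2.connectedComponentsWithStats(m.astype(np.uint8))[2][1:])
p,r=cur();plan(p,r,T(*K,[.045,-.0375,.31])[0],down(K[2]+np.pi/2),16)
E
```

```text
t 19.9667 tcp [  4.9 120. ] 0.3239 yaw err -0.9629 Fk [-0.1  0.6 -0.1] M [-0.03  0.02 -0.02]
[-0.1   0.31  0.59  1.85  0.    0.95]
top hood_bar 0.95 [ 47. -38.]
top tray 0.23 [ 94.5 -58.3]
scene hood_bar 0.69 [ 58.1 -23.3]
scene tray_bar 0.91 [  4.5 118.3]
scene tray 0.7 [ 0.2 32.3]
wrist tray_bar 0.83 [  1.9 122.4]
wrist tray 0.92 [ 6.  29.3]
stop 0.57 [199.4, 299.0, 255.6, 337.0] [  3.3 -78.4]
[[407 209   4  32  79]]
-0.189 -0.072 0.017 0.0 -0.0 0.019; -0.192 -0.065 0.017 0.0 -0.0 0.019; -0.194 -0.057 0.017 0.0 -0.0 0.019; -0.196 -0.05 0.017 0.0 -0.0 0.019; -0.198 -0.042 0.017 0.0 -0.0 0.019; -0.2 -0.035 0.017 0.0 -0.0 0.019; -0.201 -0.027 0.017 0.0 -0.0 0.019; -0.202 -0.019 0.017 0.0 -0.0 0.019
-0.202 -0.011 0.017 0.0 -0.0 0.019; -0.203 -0.004 0.017 0.0 -0.0 0.019; -0.203 0.004 0.017 0.0 -0.0 0.019; -0.202 0.012 0.017 0.0 -0.0 0.019; -0.202 0.02 0.017 0.0 -0.0 0.019; -0.201 0.027 0.017 0.0 -0.0 0.019; -0.2 0.035 0.017 0.0 -0.0 0.019; -0.198 0.043 0.017 0.0 -0.0 0.019
max 0.038358992266208196 0.010168643194792241
```

Request:
send_rows:
  steps: "-0.38 -0.14 0 0 0 0.038;-0.38 -0.12 0 0 0 0.038;-0.39 -0.09 0 0 0 0.038;-0.4 -0.06 0 0 0 0.038;-0.4 -0.03 0 0 0 0.038;-0.4 0 0 0 0 0.038;-0.4 0.04 0 0 0 0.038;-0.4 0.07 0 0 0 0.038"

```text
t: 21.38
eef_pos: [0.6249, -0.1548, 0.3239]
orientation: [0.0, 0.739, 0.674, 0.0]
force: [-0.5, -0.5, 0.8]
gripper_width: 0.0603
grasp_force: 0.0
```

```bash
python3 - <<'E'
from h import *
rep();print(np.round(arm.state()["joints"],2))
w=arm.camera("wrist");c=arm.camera("top")
for z in(.265,.27):
  for r in arm.tip_of(w,"hood_bar")[:2]: print("wrist",round(r["score"],2),r["position"],kf(back(w,r["position"],z)))
for r in arm.regions_of(w,"hood_bar")[:1]:
  print(r["box"],r["score"]);v,u=np.nonzero(r["mask"])
  I=w["image"][v,u].max(1);b=I<60
  for q in (10,50,90):
    print(q,np.percentile(u[b],q),np.percentile(v[b],q))
for l in("bowl","spice_jar","tray_bar"):
  for r in arm.tip_of(w,l)[:1]: print(l,r["score"],kf(back(w,r["position"],.006)))
p,r=cur();plan(p,r,T(*K,[.046,-.0375,.31])[0],down(K[2]+np.pi/2),8)
E
```

```text
t 21.3833 tcp [ 43.7 -37.5] 0.3239 yaw err -1.5688 Fk [-0.4 -0.6  0.8] M [-0.01  0.01 -0.01]
[-0.35  0.45  0.77  1.89  0.    1.32]
wrist 0.93 [322.5, 261.8] [ 44.8 -39.6]
wrist 0.93 [322.5, 261.8] [ 44.8 -37.9]
[295.6, 82.1, 363.8, 379.7] 0.96
10 316.0 169.0
50 325.0 255.0
90 334.0 343.0
bowl 0.68 [-11.5 -16.6]
tray_bar 0.9 [ -1.5 127.9]
-0.005 0.006 0.036 0.0 -0.0 0.0; -0.005 0.006 0.036 0.0 -0.0 0.0; -0.005 0.006 0.036 0.0 -0.0 0.0; -0.005 0.006 0.036 0.0 -0.0 0.0; -0.005 0.006 0.036 0.0 -0.0 0.0; -0.005 0.006 0.036 0.0 -0.0 0.0; -0.005 0.006 0.036 0.0 -0.0 0.0; -0.005 0.006 0.036 0.0 -0.0 0.0
max 0.000929515447507998 0.0018259470182314633
```

Request:
send_rows:
  steps: "0 0.03 0.2 0 0 0;0 0 0.2 0 0 0;0 0 0.2 0 0 0;0 0 0.2 0 0 0;0 0 0.2 0 0 0;0 0 0.2 0 0 0;0 0 0.2 0 0 0;0 0 0.05 0 0 0"

```text
t: 22.45
eef_pos: [0.6257, -0.1527, 0.2495]
orientation: [-0.001, 0.737, 0.676, -0.001]
force: [0.2, 0.3, -0.1]
gripper_width: 0.0594
grasp_force: 0.0
```

Request:
send_rows:
  steps: "0 0 0 0 0 0;0 0 0 0 0 0;0 0 0 0 0 0;0 0 0 0 0 0;0 0 0 0 0 0;0 0 0 0 0 0;0 0 0 0 0 0;0 0 0 0 0 0"
  claw: 1
  grip_force: 20

```text
t: 23.12
eef_pos: [0.6267, -0.1539, 0.2524]
orientation: [0.001, 0.738, 0.675, 0.001]
force: [-0.1, 0.6, 4.6]
gripper_width: 0.0111
grasp_force: 20.0
```

Request:
send_rows:
  steps: "0 0 0 0 0 0;0 0 0 0 0 0;0 0 0 0 0 0;0 0 0 0 0 0;0 0 0 0 0 0;0 0 0 0 0 0;0 0 0 0 0 0;0 0 0 0 0 0"

```text
t: 23.78
eef_pos: [0.6266, -0.154, 0.2524]
orientation: [0.001, 0.738, 0.675, 0.0]
force: [-0.5, 1.5, 5.6]
gripper_width: 0.011
grasp_force: 20.2
```

```bash
python3 - <<'E'
from h import *
rep()
w=arm.camera("wrist")
for r in arm.tip_of(w,"hood_bar")[:1]: print("wrist",round(r["score"],2),r["position"],kf(back(w,r["position"],.27)))
E
```

```text
t 23.7833 tcp [ 45.3 -36.5] 0.2524 yaw err -1.5652 Fk [-0.7  1.5  5.6] M [ 0.21  0.13 -0.14]
wrist 0.8 [320.1, 332.9] [ 45.1 -38.5]
```

```bash
python3 - <<'E'
import numpy as np
q=1.41-np.r_[np.linspace(0,1.41,33)]
x=-186*np.cos(q);z=186*np.sin(q)
for i in range(32): print(round((x[i+1]-x[i])/50,3),round(-(z[i+1]-z[i])/50,3),end="; " if (i+1)%8 else "\n")
E
```

```text
-0.161 0.03; -0.16 0.037; -0.158 0.044; -0.156 0.051; -0.153 0.058; -0.151 0.064; -0.148 0.071; -0.145 0.077
-0.141 0.084; -0.137 0.09; -0.133 0.096; -0.129 0.101; -0.124 0.107; -0.119 0.112; -0.114 0.118; -0.109 0.122
-0.103 0.127; -0.098 0.132; -0.092 0.136; -0.086 0.14; -0.08 0.143; -0.073 0.147; -0.067 0.15; -0.06 0.153
-0.053 0.155; -0.046 0.157; -0.039 0.159; -0.032 0.161; -0.025 0.162; -0.018 0.163; -0.011 0.164; -0.004 0.164
```

Request:
send_rows:
  steps: "0 -0.16 0.03 0 0 0;0 -0.16 0.04 0 0 0;0 -0.16 0.04 0 0 0;0 -0.16 0.05 0 0 0;0 -0.15 0.06 0 0 0;0 -0.15 0.06 0 0 0;0 -0.15 0.07 0 0 0;0 -0.14 0.08 0 0 0"

```text
t: 24.55
eef_pos: [0.565, -0.1475, 0.229]
orientation: [-0.001, 0.737, 0.675, 0.001]
force: [1.3, 3.4, -0.4]
gripper_width: 0.0113
grasp_force: 20.2
```

```bash
python3 - <<'E'
from h import *
rep()
E
```

```text
t 24.55 tcp [-16.6 -35.8] 0.229 yaw err -1.5647 Fk [ 1.   3.5 -0.4] M [ 0.57 -0.31 -0.18]
```

Request:
send_rows:
  steps: "0 -0.14 0.08 0 0 0;0 -0.14 0.09 0 0 0;0 -0.13 0.1 0 0 0;0 -0.13 0.1 0 0 0;0 -0.12 0.11 0 0 0;0 -0.12 0.11 0 0 0;0 -0.11 0.12 0 0 0;0 -0.11 0.12 0 0 0"

```text
t: 25.22
eef_pos: [0.5151, -0.1425, 0.1871]
orientation: [-0.001, 0.737, 0.676, 0.001]
force: [1.0, 4.4, -0.3]
gripper_width: 0.0109
grasp_force: 19.7
```

Request:
send_rows:
  steps: "0 -0.1 0.13 0 0 0;0 -0.1 0.13 0 0 0;0 -0.09 0.14 0 0 0;0 -0.09 0.14 0 0 0;0 -0.08 0.14 0 0 0;0 -0.07 0.15 0 0 0;0 -0.07 0.15 0 0 0;0 -0.06 0.15 0 0 0"

```text
t: 25.88
eef_pos: [0.483, -0.1394, 0.1306]
orientation: [-0.001, 0.737, 0.676, 0.002]
force: [4.0, 5.6, -1.2]
gripper_width: 0.0109
grasp_force: 19.5
```

```bash
python3 - <<'E'
from h import *
rep()
E
```

```text
t 25.8833 tcp [-99.1 -35.4] 0.1306 yaw err -1.5641 Fk [ 3.4  6.  -1.2] M [ 1.11 -0.97 -0.13]
```

Request:
send_rows:
  steps: "0.02 -0.05 0.15 0 0 0;0.02 -0.04 0.15 0 0 0;0 -0.03 0.15 0 0 0;0 -0.03 0.15 0 0 0;0 -0.02 0.14 0 0 0;0 -0.02 0.12 0 0 0;0 -0.01 0.1 0 0 0;0 0 0.06 0 0 0"

```text
t: 26.55
eef_pos: [0.4733, -0.1383, 0.0803]
orientation: [0.0, 0.738, 0.675, 0.001]
force: [4.4, 2.8, -0.1]
gripper_width: 0.0112
grasp_force: 19.5
```

```bash
python3 - <<'E'
from h import *
rep()
E
```

```text
t 26.55 tcp [-108.8  -35.2] 0.0803 yaw err -1.5651 Fk [ 4.2  3.2 -0.1] M [ 0.61 -0.94 -0.13]
```

Request:
send_rows:
  steps: "0 0 0.04 0 0 0;0 0 0.04 0 0 0;0 0 0.04 0 0 0;0 0 0.04 0 0 0;0 0 0.02 0 0 0;0 0 0.01 0 0 0;0 0 0 0 0 0;0 0 0 0 0 0"

```text
t: 27.22
eef_pos: [0.4732, -0.1383, 0.0725]
orientation: [0.0, 0.737, 0.675, 0.001]
force: [1.9, 4.0, 5.7]
gripper_width: 0.0109
grasp_force: 19.9
```

Request:
send_rows:
  steps: "0 0 0.02 0 0 0;0 0 0.02 0 0 0;0 0 0.02 0 0 0;0 0 0 0 0 0;0 0 0 0 0 0;0 0 0 0 0 0;0 0 0 0 0 0;0 0 0 0 0 0"

```text
t: 27.88
eef_pos: [0.4732, -0.1384, 0.0722]
orientation: [0.001, 0.737, 0.675, 0.001]
force: [-3.2, 6.2, 16.8]
gripper_width: 0.0112
grasp_force: 21.0
```

Request:
send_rows:
  steps: "0 0 -0.05 0 0 0;0 0 -0.01 0 0 0;0 0 0 0 0 0;0 0 0 0 0 0;0 0 0 0 0 0;0 0 0 0 0 0;0 0 0 0 0 0;0 0 0 0 0 0"

```text
t: 28.55
eef_pos: [0.4731, -0.1384, 0.0723]
orientation: [0.0, 0.737, 0.675, 0.0]
force: [2.1, 4.5, 7.3]
gripper_width: 0.0109
grasp_force: 20.3
```

Request:
send_rows:
  steps: "0 0 0 0 0 0;0 0 0 0 0 0;0 0 0 0 0 0;0 0 0 0 0 0;0 0 0 0 0 0;0 0 0 0 0 0;0 0 0 0 0 0;0 0 0 0 0 0"
  claw: 0.3

```text
t: 29.22
eef_pos: [0.4725, -0.1385, 0.0712]
orientation: [-0.0, 0.738, 0.675, -0.0]
force: [-0.4, -0.2, 0.2]
gripper_width: 0.0299
grasp_force: 0.0
```

```bash
python3 - <<'E'
from h import *
rep()
c=arm.camera("scene");w=arm.camera("wrist")
for n,k in(("s",c),("w",w)):
  for l,z in(("hood_bar",.086),("tray_bar",.045)):
    for r in arm.tip_of(k,l)[:1]: print(n,l,round(r["score"],2),r["position"],kf(back(k,r["position"],z)))
print(proj(c,T(*K,[[-.111,-.0375,.086],[-.111,-.0375,.090]])))
E
```

```text
t 29.2167 tcp [-109.5  -35.5] 0.0712 yaw err -1.5652 Fk [-0.4 -0.2  0.2] M [ 0.05 -0.    0.01]
s hood_bar 0.69 [275.1, 215.1] [-102.   -32.2]
s tray_bar 0.97 [299.5, 261.0] [  5.7 116.4]
w hood_bar 0.87 [322.5, 326.8] [-108.8  -36.6]
[[275.38962084 213.36022033]
 [275.3327276  212.10680595]]
```

Request:
send_rows:
  steps: "0 0 -0.1 0 0 0;0 0 -0.2 0 0 0;0 0 -0.4 0 0 0;0 0 -0.6 0 0 0;0 0 -0.7 0 0 0;0 0 -0.7 0 0 0;0 -0.6 -0.6 0 0 0;0 -0.7 -0.3 0 0 0"

```text
t: 30.18
eef_pos: [0.4102, -0.1336, 0.2557]
orientation: [0.003, 0.737, 0.676, 0.001]
force: [0.7, -0.5, 0.5]
gripper_width: 0.0297
grasp_force: 0.0
```

Request:
send_rows:
  steps: "0 -0.7 0 0 0 0;0 -0.7 0 0 0 0;0 -0.4 0 0 0 0;0 0 0 0 0 0;0 0 0 0 0 0;0 0 0 0 0 0;0 0 0 0 0 0;0 0 0 0 0 0"

```text
t: 30.85
eef_pos: [0.3194, -0.1249, 0.2506]
orientation: [-0.0, 0.737, 0.676, -0.0]
force: [0.8, 0.7, -1.2]
gripper_width: 0.0296
grasp_force: 0.0
```

```bash
python3 - <<'E'
from h import *
rep()
c=arm.camera("top");s=arm.camera("scene")
print("pred bar ends",proj(c,T(*K,[[-.111,.0175,.086],[-.111,-.0925,.086]])).round(1).tolist())
for n,k in(("top",c),("scene",s)):
  for l,z in(("hood_bar",.086),("tray_bar",.045),("tray",0),("bowl",.006),("spice_jar",.006)):
    for r in arm.tip_of(k,l)[:3]: print(n,l,round(r["score"],2),np.round(r["position"],1),kf(back(k,r["position"],z)))
for r in arm.regions_of(c,"spice_jar")[:2]: print("jar",r["box"],kf(back(c,[(r["box"][0]+r["box"][2])/2,(r["box"][1]+r["box"][3])/2],.05)))
I=c["image"].astype(int);R_=I[...,2]-I[...,1];sub=R_[195:260,380:440];v,u=np.nonzero(sub>50);print("red",u.size,u.min()+380 if u.size else 0,u.max()+380 if u.size else 0,v.min()+195 if u.size else 0,v.max()+195 if u.size else 0)
cv2.imwrite("pics/f.png",cv2.resize(c["image"][170:275,320:465],None,fx=5,fy=5,interpolation=2))
E
```

```text
t 30.85 tcp [-263.2  -36.3] 0.2506 yaw err -1.5646 Fk [ 0.7  0.8 -1.2] M [-0.02 -0.01 -0.02]
pred bar ends [[370.5, 266.7], [417.5, 269.8]]
top hood_bar 0.55 [395.  265.2] [-103.7  -39.5]
top tray_bar 0.57 [329.6 215.8] [  8.3 120.3]
top tray_bar 0.18 [401.5 189.1] [ 86.  -52.2]
top tray 0.87 [365.6 221.6] [ 5.6 27.6]
top bowl 0.64 [227.6 343. ] [-319.   351.4]
scene hood_bar 0.69 [274.3 215.4] [-99.4 -33.1]
scene tray_bar 0.93 [302.8 260. ] [ -2.4 121.1]
scene tray 0.7 [271.6 264.5] [ 2.2 25.3]
scene bowl 0.73 [368.5 239.9] [-238.1  198.2]
scene bowl 0.66 [424.8 241.7] [-313.  342.]
scene bowl 0.56 [146.8 243.8] [ 106.8 -332.8]
scene spice_jar 0.53 [260.3 267.7] [36.5 13.8]
red 0 0 0 0 0
```

View pics/f.png

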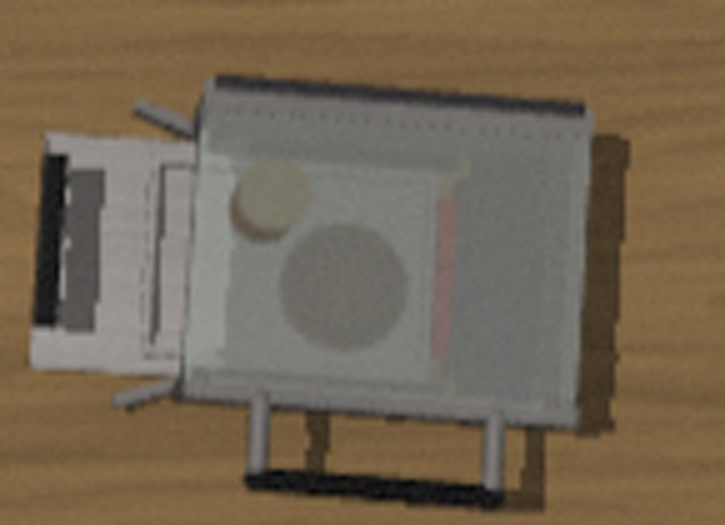

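The final view shows the hood shut. The nose is against the pad near (443,280), which is about 10 mm in from rest. The bowl and jar are standing.

```bash
python3 -c "
from rig import arm
print(arm.hand_in())"
```

```text
the job is handed in; nothing more can be done
None
```

The job is handed in: the tray is in the keeper with the red stop pushed fully in (peak push about 14 N), the hood is lowered onto its rest, and the bowl and spice jar are still standing; I was not shown the judge's result.

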